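# Close the steam boiler's filler cap

## Robot

A 6-joint arm with a two-finger parallel gripper is mounted at the origin on the work surface. World frame = base frame: x ahead of the robot, y to its left, z up, the work surface at z = 0. Lengths are in m, angles in rad, forces in N, time in s.
With the tool pointing down it reaches from about 0.375 to 0.825 m from the base axis. Payload 5.5 kg.
Tool frame: the origin (TCP) lies between the finger pads; the fingertips stand 17 mm ahead of it and the grasp point (between the pads) lies 2 mm behind it; z points along the fingers, y is the direction in which the jaws open and shut (so a half turn about z gives the same grasp; the last joint's range is limited). The gripper opens to 85 mm and grips with 20 to 120 N. Pads are 22 mm wide; open, the fingers measure 114 mm over their backs; the gripper's body (76 mm by 85 mm) begins 54 mm behind the grasp point. The pads swing forward as they close: fully open they stand 13 mm farther back than shut.
Start: joints at [-1.168, 0.314, -0.047, 1.21, 0, 1.571], TCP at [0.235, -0.552, 0.248] pointing down, gripper open.
Joint ranges: [-2.67, 2.67], [-0.69, 1.73], [-1.03, 1.25], [-2.08, 2.16], [-1.42, 1.45], [-3.14, 3.14]. Speed limits (rad/s): [2.39, 2.39, 3.01, 3.14, 3.14, 3.14].

## Interface

Orientations are given as a unit quaternion [x, y, z, w].
In Python, from station import robot gives the robot as it stands. The module is installed in compiled form; this text tells all that it offers.
- The arm moves only by the tool servo_tool, never from a script. Its argument "deltas" is a list of rows, each a list of 4 numbers: the shift along the world's x, y, z in m, then the turn about the world's z in degrees. A call has 1 to 5 rows; each row is the pose to reach, as a shift and turn from the pose commanded when the call began; what a row does not reach only later rows make up. A row lasts 1/8 s, in which the tool goes at most 62.5 mm and 10.7 degrees, less where a joint would pass 70% of its speed; a pose out of reach is approached as far as the arm can. A call with a gripper value outside its range is refused whole. "claw" is the finger opening in m, from 0 to 0.0854, set as the call begins (left out, the last holds). The fingers move at their own pace and stop on an object; "newtons" is the grip in N (left out, the last holds). Time passes only in rows, so rows that repeat a pose let the fingers close. It gives the time, the measured TCP pose, the force and the opening at its end, in the units of the state.
- robot.state(): the state, without advancing time (a new reading comes with each control period).
- robot.snapshot(name): name is "scene" or "top"; returns a dict with "pixels" (384x512x3 uint8, red, green, blue), "vfov" (degrees; the focal length in pixels is half the picture's height over the tangent of half this angle, whatever the lens; pixels are square), "cx", "cy" (the principal point, pixels), "world_from_camera" (4x4, takes a point from camera to world coordinates). Camera axes: x right, y down, z forward; pixel columns grow to the right and rows downward; lengths in m; the calibration is good to about 2 mm. A picture is of the moment at which its call begins. There is no depth.
- robot.sign_off(): hands the job in, once; it reports no verdict.
The state is a dict: "time_s": time; "q": joint angles; "qvel": joint speeds; "joint_torque": joint torques, N m; "eef_pos": TCP position; "tool_rot": TCP orientation; "contact_force": force on the tool from outside, world axes, zero at the start; "moment": the same for the moment, N m; "finger_gap": finger opening in m.
Only numpy, scipy, OpenCV 4.12 (cv2) and the standard library are available. Lean on these libraries where they do the work, as an engineer would, in place of code of your own. Each camera call takes 0.05 s, during which the arm holds its last target. There are 200 camera calls.

## Task

On the pressing station's steam boiler, one of the two screw caps is standing proud on its neck, off its thread. Without lifting it off, turn it back (anticlockwise from above) until it lines up with the thread start and drops in, then run it clockwise down to its stop, fully home, and let go. Leave the other cap, already closed, as it is.

Things in the scene. Friction and masses are not known exactly. Their poses are not given: they have to be found in the camera images.
- filler_cap: Loose cap: black flange 44 mm across, 5 thick; on it a black grip bar along cap y, 44 long, 14 wide, top 39 mm above the flange's underside. Below, a 26 mm metal stem with two lugs under the bar's ends. Origin: centre of the flange's underside, z up. 0.12 kg. At the start the lugs stand on the neck, flange 16 mm above its mouth, bar 43 to 63 degrees clockwise (from above) of the neck's slots.
- filler_cap_end (a point): Point at the +y end of the filler cap's grip bar, 22 mm from the cap's axis, 22 mm above the flange's underside. How the cap goes home: dropped in, it turns clockwise only (this end towards the neck's +x), the flange sinking from 4 mm above the mouth to 0 over about 25 to 65 degrees; end stop at about 70 degrees. It turns easily, no spring; a gripper holding it must go down with it.
- filler_neck: Fixed steel neck under that cap, 66 mm across, 30 mm high. Origin: centre of its foot on the boiler's top; z up, mouth at z = 30 mm. Two slots in its top plate lie along its y axis, in line with two ears on its outside. With the bar in line with the ears (within about 10 degrees) the cap's lugs fit through: it drops 12 mm by its weight or lowered by the gripper, to the flange 4 mm above the mouth.
- rinse_cap: The same cap on an identical neck, 160 mm from the other, already closed: flange down on the mouth, bar about 70 degrees clockwise from the line of its ears. To be left alone. Origin and axes as for the filler cap. Which end of the boiler it is on varies.
- tank: Fixed boiler: metal box 160 mm (x) by 330 mm (y), its top 100 mm above the table. The two necks stand on its top, 80 mm either side of its middle along its y, their axes parallel to its own. Origin: centre of its underside.
Mind the look-alikes: they are no part of the job. Leave any green look-alike of the filler_cap alone.

How it is judged:
On the way:
1. the cap has been turned back in line with the slots and has dropped at least 9 mm into the thread start (z of filler_cap in the frame of filler_neck between 0.027 and 0.037 m and angle between the y axis of filler_cap and the y axis of filler_neck, either way round below 0.5 rad), for 0.1 s.
At the end, for the whole second after the job is handed in: The filler cap is screwed home: its flange within 3 mm of the neck's mouth, centred within 6 mm, upright within 7 degrees, its bar turned at least 57 degrees clockwise from the slots (the stop is at about 70), at rest (z of filler_cap in the frame of filler_neck between 0.026 and 0.033 m and angle between the y axis of filler_cap and the y axis of filler_neck, either way round above 1 rad and x of filler_cap_end in the frame of filler_neck above 0 m and angle between filler_cap's own z axis and vertical below 0.12 rad and horizontal distance between filler_cap and filler_neck below 0.006 m and linear speed of filler_cap below 0.02 m/s); the robot touches nothing.
It fails at once if the filler cap is lifted off its neck (more than 12 mm above where it stood) (z of filler_cap in the frame of filler_neck above 0.058 m).
It fails at once if the filler cap is turned on clockwise, past 80 degrees from the slots, while it still stands on top of the neck (z of filler_cap in the frame of filler_neck above 0.04 m and angle between the y axis of filler_cap and the y axis of filler_neck, either way round above 1.4 rad).
It fails at once if the closed cap is disturbed: shifted more than 10 mm or turned back by more than about 12 degrees (distance of rinse_cap from where it was at the start of the episode above 0.01 m or angle between the y axis of rinse_cap and the y axis of tank, either way round below 1 rad).
It also fails if it takes over 35 s, if anything falls off the work surface, if the arm or the gripper's body presses on something with over 40 N, if the wrist force passes 120 N, or if a joint passes its speed limit or range.

## Working session

There is one attempt and no reset: what is moved stays moved. The work goes in short steps, Python scripts to look and compute and a tool call to move; the robot and the scene stay as the last step left them, time stands still between calls to the robot, and variables do not carry over. Pictures are saved under pics/ and viewed, about 8 in all and at most 12, crops included, and the job is handed in when it is done.

Besides the shell and the picture viewer there is one more tool, called as name(argument=value, ...) on one line, values as JSON. servo_tool: Moves the arm, as the interface text tells. Its arguments: {"type":"object","properties":{"deltas":{"type":"array"},"claw":{"type":"number"},"newtons":{"type":"number"}},"required":["deltas"]}

```bash
mkdir -p pics
cat > h.py <<'E'
import numpy as np, cv2
from station import robot
def snap(n,f):
    s=robot.snapshot(n); cv2.imwrite(f,s["pixels"][:,:,::-1]); np.savez(f+'.npz',**s); return s
def ray(s,u,v,z):
    f=192/np.tan(np.radians(float(s["vfov"]))/2); T=np.array(s["world_from_camera"])
    d=T[:3,:3]@np.array([(u-s["cx"])/f,(v-s["cy"])/f,1]); o=T[:3,3]
    return o+d*(z-o[2])/d[2]
def proj(s,p):
    f=192/np.tan(np.radians(float(s["vfov"]))/2); T=np.array(s["world_from_camera"])
    c=T[:3,:3].T@(np.array(p)-T[:3,3]); return c[:2]/c[2]*f+[float(s["cx"]),float(s["cy"])]
E
python3 - <<'E'
from h import *
for n in("scene","top"):
    s=snap(n,f"pics/{n}0.png"); print(n,s["vfov"],s["cx"],s["cy"],np.round(s["world_from_camera"],3).tolist())
a=cv2.imread("pics/top0.png");cv2.imwrite("pics/top0b.png",cv2.resize(a,(768,576),interpolation=cv2.INTER_CUBIC))
a=cv2.imread("pics/scene0.png");cv2.imwrite("pics/scene0b.png",cv2.resize(a,(768,576),interpolation=cv2.INTER_CUBIC))
print(robot.state())
E
```

```text
scene 56.08706232404812 249.72220611100974 193.95435885813959 [[0.866, 0.338, -0.368, 0.764], [0.499, -0.573, 0.65, -0.591], [0.009, -0.747, -0.665, 0.628], [0.0, 0.0, 0.0, 1.0]]
top 45.24795545931224 255.24336721011065 190.82509622263166 [[0.001, -0.994, 0.111, 0.394], [-1.0, -0.002, -0.016, -0.067], [0.016, -0.111, -0.994, 1.084], [0.0, 0.0, 0.0, 1.0]]
{'time_s': 0.1, 'q': array([-1.16797163e+00,  3.14197983e-01, -4.79521791e-02,  1.21021633e+00,
        2.54637655e-05,  1.57080796e+00]), 'qvel': array([ 0.00187942, -0.00212063,  0.00355984,  0.00026756,  0.00098013,
        0.00059669]), 'joint_torque': array([ 7.02981583e-05, -5.40768456e+01,  3.40540802e+01,  1.11008852e-02,
        7.43361238e-05, -1.06527992e-06]), 'eef_pos': array([ 0.23502664, -0.55152114,  0.24750698]), 'tool_rot': array([ 9.79785875e-01,  2.00047553e-01, -1.44587873e-04, -7.71755934e-04]), 'contact_force': array([-0.42588259, -0.07555521, -0.95452899]), 'moment': array([ 0.0047336 ,  0.02336065, -0.02394699]), 'finger_gap': 0.08525764985503805}
```

View pics/top0b.png

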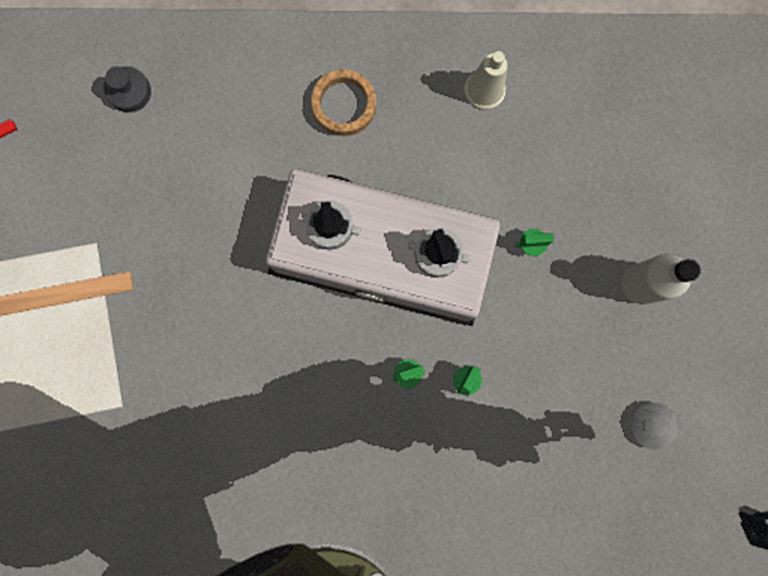

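View pics/scene0b.png

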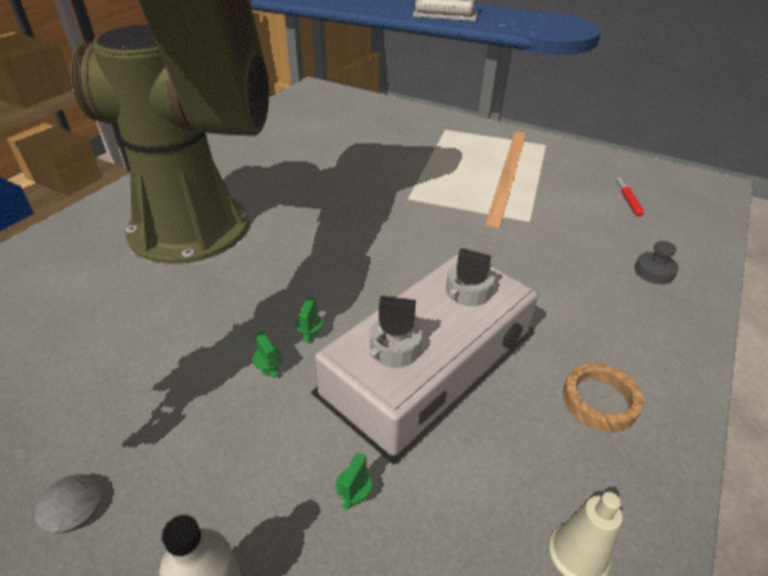

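Run:
```python
from h import *
a=cv2.imread("pics/top0.png")[130:200,190:340]
b=cv2.imread("pics/scene0.png")[160:250,230:350]
a=cv2.resize(a,None,fx=5,fy=5,interpolation=cv2.INTER_CUBIC);b=cv2.resize(b,(560,420),interpolation=cv2.INTER_CUBIC)
c=np.zeros((350+245,750,3),np.uint8);c[:350,:750]=a;b2=cv2.resize(b,(327,245));c[350:,:327]=b2
b3=cv2.imread("pics/scene0.png")[190:250,235:295];c[350:,400:645]=cv2.resize(b3,(245,245),interpolation=cv2.INTER_CUBIC)
c=np.clip(c.astype(float)*1.3,0,255).astype(np.uint8);cv2.imwrite("pics/crop1.png",c)
s=dict(np.load("pics/top0.png.npz"))
P=[ray(s,u/1.5,v/1.5,0.1) for u,v in[(293,170),(498,220),(473,320),(268,268)]]
P=np.array(P);print(P.round(3));m=P.mean(0);print(m,np.linalg.norm(P-np.roll(P,1,0),axis=1))
d=(P[0]+P[3]-P[1]-P[2]);d/=np.linalg.norm(d);print(d,np.degrees(np.arctan2(d[1],d[0])))
for k in(1,-1):
  q=m+d*.08*k;print(q)
  for z in(.1,.13,.185):print(proj(s,[q[0],q[1],z]), proj(dict(np.load("pics/scene0.png.npz")),[q[0],q[1],z]))
```

```text
[[ 0.674  0.049  0.1  ]
 [ 0.601 -0.249  0.1  ]
 [ 0.456 -0.211  0.1  ]
 [ 0.53   0.082  0.1  ]]
[ 0.56503879 -0.08232801  0.1       ] [0.14805597 0.3069962  0.15037069 0.30262081]
[0.24115713 0.97048608 0.        ] 76.0451546834296
[ 0.58433136 -0.00468913  0.1       ]
[219.44634831 153.78230319] [309.60645207 193.02147353]
[218.5715914  151.05881901] [311.2703692  182.62613005]
[216.81955981 145.60401179] [314.55317063 162.11678633]
[ 0.54574622 -0.1599669   0.1       ]
[291.18632033 171.62443564] [260.72558297 231.31875549]
[292.52345031 169.44631873] [261.18916629 220.72347405]
[295.20201353 165.08307513] [262.11235682 199.62378595]
```

View pics/crop1.png

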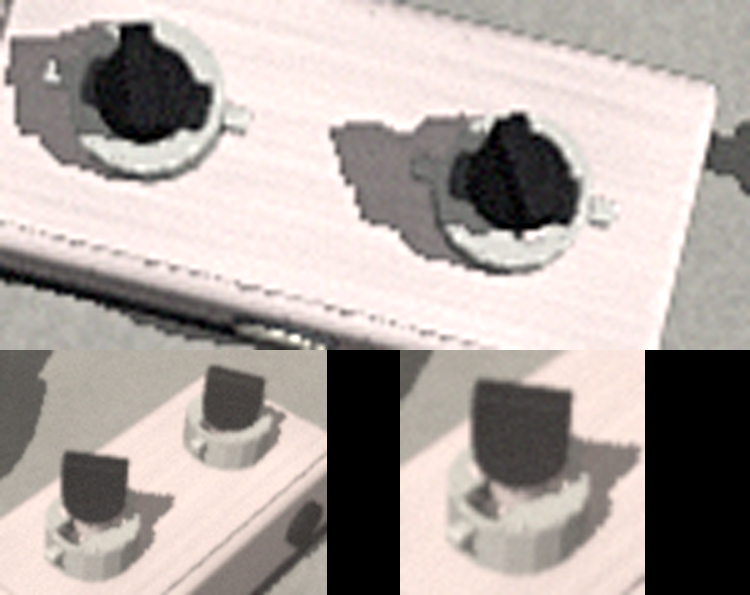

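Run:
```python
from h import *
s=dict(np.load("pics/scene0.png.npz"));t=dict(np.load("pics/top0.png.npz"))
for z in(.185,):
  a=ray(s,252.6,197.3,z);b=ray(s,277.1,199.8,z);d=b-a
  print(a,b,np.linalg.norm(d),np.degrees(np.arctan2(d[1],d[0])),(a+b)/2)
a=ray(t,310.4,172.2,.12);b=ray(t,275,163,.12);d=b-a
print("ears",(a+b)/2,np.linalg.norm(d),np.degrees(np.arctan2(d[1],d[0])))
print("mouth",ray(t,293,168.6,.13),"ridge",[ray(t,190+u/5,130+v/5,.185) for u,v in[(500,150),(535,225)]])
# black blob of bar top in top view and rinse
a=ray(s,230+208*120/327,160+18*90/245,.169);b=ray(s,230+265*120/327,160+26*90/245,.169);d=b-a;print("rinse",np.linalg.norm(d),np.degrees(np.arctan2(d[1],d[0])),(a+b)/2)
```

```text
[ 0.52773974 -0.1632913   0.185     ] [ 0.56945725 -0.14652748  0.185     ] 0.044959723798872496 21.89230691231693 [ 0.54859849 -0.15490939  0.185     ]
ears [ 0.55130219 -0.16133423  0.12      ] 0.07748641803268766 75.4283511212045
mouth [ 0.54754499 -0.16098295  0.13      ] ridge [array([ 0.55590589, -0.14973971,  0.185     ]), array([ 0.52593774, -0.16334295,  0.185     ])]
rinse 0.04350807316922792 17.299560968540188 [ 0.58977781 -0.0006125   0.169     ]
```

servo_tool(deltas=[[0.04, 0.05, 0.01, 0], [0.08, 0.1, 0.01, 0], [0.12, 0.15, 0.01, 0], [0.16, 0.2, 0.01, 0], [0.2, 0.25, 0.01, 0]], claw=0.05, newtons=30)

```text
time_s: 0.72
eef_pos: [0.4308, -0.3067, 0.2581]
tool_rot: [0.98, 0.2, -0.0, -0.0]
contact_force: [1.0, -0.8, -0.4]
finger_gap: 0.0501
```

servo_tool(deltas=[[0.04, 0.05, 0, 0], [0.08, 0.1, 0, -1], [0.116, 0.141, 0, -1], [0.116, 0.141, 0, -1], [0.116, 0.141, 0, -1]])

```text
time_s: 1.35
eef_pos: [0.5454, -0.1675, 0.2578]
tool_rot: [0.981, 0.192, -0.001, -0.0]
contact_force: [0.6, -0.2, 0.4]
finger_gap: 0.05
```

Run:
```python
from h import *
for n in("scene","top"):snap(n,f"pics/{n}1.png")
a=cv2.imread("pics/top1.png")[120:210,230:350];b=cv2.imread("pics/scene1.png")[100:260,200:360]
c=np.zeros((400,800,3),np.uint8);c[:300,:400]=cv2.resize(a,(400,300),interpolation=2);c[:,400:]=cv2.resize(b,(400,400),interpolation=2)
cv2.imwrite("pics/crop2.png",np.clip(c*1.3,0,255).astype(np.uint8));print(robot.state())
```

```text
{'time_s': 1.45, 'q': array([-2.99615954e-01,  2.54680384e-01, -1.03094267e-01,  1.21370635e+00,
       -3.74693377e-04,  2.45812865e+00]), 'qvel': array([-0.01035109, -0.00423089,  0.00115198, -0.00015708,  0.00085217,
        0.00128359]), 'joint_torque': array([ 7.96051305e-01, -4.99947417e+01,  3.40593588e+01, -1.34163370e-02,
        3.10673320e-02, -3.80793834e-03]), 'eef_pos': array([ 0.54503747, -0.16849362,  0.25813709]), 'tool_rot': array([ 9.81638961e-01,  1.90747994e-01, -3.90231491e-04,  3.58846506e-06]), 'contact_force': array([-0.32273131,  0.41823222,  0.21133616]), 'moment': array([ 0.03271247,  0.01190416, -0.03947529]), 'finger_gap': 0.05005194223408234}
```

View pics/crop2.png

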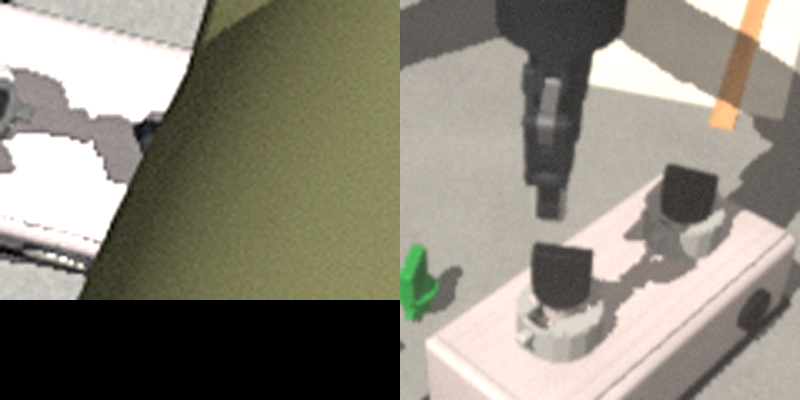

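servo_tool(deltas=[[0.006, 0.007, 0, 0], [0.006, 0.007, -0.02, 0], [0.006, 0.007, -0.04, 0], [0.006, 0.007, -0.04, 0]])

```text
time_s: 1.95
eef_pos: [0.5507, -0.1606, 0.217]
tool_rot: [0.982, 0.191, -0.001, -0.001]
contact_force: [1.0, 0.7, 0.1]
finger_gap: 0.0504
```

Run:
```python
from h import *
snap("scene","pics/scene2.png")
b=cv2.imread("pics/scene2.png")[150:250,220:320]
cv2.imwrite("pics/crop3.png",np.clip(cv2.resize(b,(600,600),interpolation=2)*1.4,0,255).astype(np.uint8));s=robot.state();print(s["eef_pos"],s["tool_rot"],s["contact_force"])
```

```text
[ 0.55142496 -0.16078428  0.2181276 ] [ 9.81586410e-01  1.91017801e-01 -4.77515030e-04 -3.03209547e-04] [-0.31494651  0.10451575  1.25900539]
```

View pics/crop3.png

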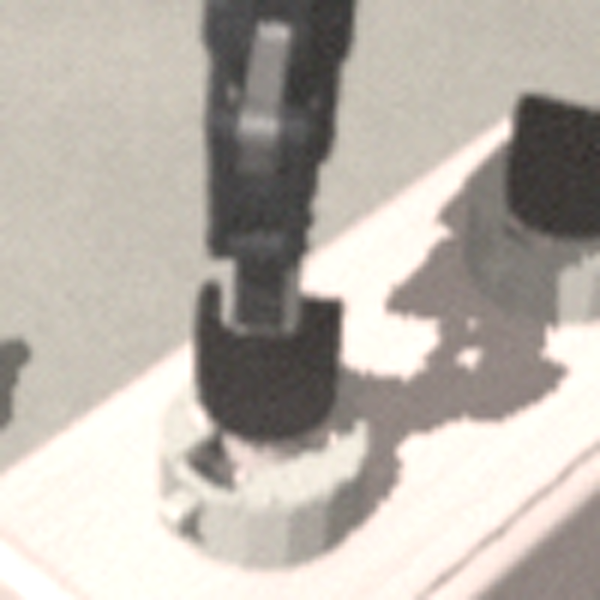

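The near finger hangs centred in front of the bar (bar x 197–341, finger x 235–300 in the crop). I'll descend and close.

servo_tool(deltas=[[0, 0, -0.015, 0], [0, 0, -0.03, 0], [0, 0, -0.043, 0], [0, 0, -0.043, 0], [0, 0, -0.043, 0]])

```text
time_s: 2.62
eef_pos: [0.5521, -0.1605, 0.1754]
tool_rot: [0.981, 0.192, 0.0, 0.0]
contact_force: [0.0, 0.3, 0.1]
finger_gap: 0.0503
```

servo_tool(deltas=[[0, 0, 0, 0], [0, 0, 0, 0], [0, 0, 0, 0], [0, 0, 0, 0], [0, 0, 0, 0]], claw=0.0, newtons=25)

```text
time_s: 3.25
eef_pos: [0.5522, -0.1606, 0.1757]
tool_rot: [0.982, 0.191, 0.0, 0.0]
contact_force: [-0.2, 0.1, 3.3]
finger_gap: 0.0133
```

servo_tool(deltas=[[0, 0, 0, 6], [0, 0, 0, 13], [0, 0, 0, 20], [0, 0, 0, 26], [0, 0, 0, 26]])

```text
time_s: 3.88
eef_pos: [0.552, -0.1606, 0.1754]
tool_rot: [0.913, 0.407, 0.0, 0.0]
contact_force: [0.4, 0.2, 2.9]
finger_gap: 0.0133
```

servo_tool(deltas=[[0, 0, 0, 7], [0, 0, 0, 14], [0, 0, 0, 21], [0, 0, 0, 27], [0, 0, 0, 27]])

```text
time_s: 4.5
eef_pos: [0.5515, -0.1604, 0.1748]
tool_rot: [0.794, 0.608, -0.0, -0.0]
contact_force: [-0.4, -0.0, -0.5]
finger_gap: 0.0135
```

Run:
```python
from h import *
snap("scene","pics/scene3.png")
b=cv2.imread("pics/scene3.png")[150:250,220:320]
cv2.imwrite("pics/crop4.png",np.clip(cv2.resize(b,(600,600),interpolation=2)*1.4,0,255).astype(np.uint8));s=robot.state();print(s["eef_pos"],s["tool_rot"],s["contact_force"],s["moment"],s["q"])
```

```text
[ 0.55161584 -0.16042866  0.17490425] [ 7.93921968e-01  6.08019506e-01 -2.56126853e-04 -3.50467633e-04] [ 0.10734139  0.90128789 -1.9865789 ] [-0.02647407  0.03961367  0.04755831] [-2.83028052e-01  3.05573986e-01 -2.28781394e-01  1.03730911e+00
  2.68751792e-06  1.55143719e+00]
```

View pics/crop4.png

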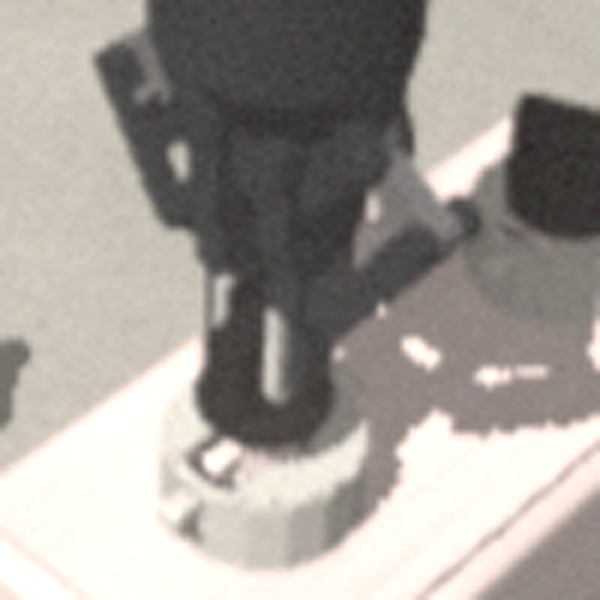

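The lug (crop 215,460) sits over the slot in line with the ear, and the cap's weight now hangs on the gripper. I'll lower it.

servo_tool(deltas=[[0, 0, -0.003, 0], [0, 0, -0.006, 0], [0, 0, -0.009, 0], [0, 0, -0.012, 0], [0, 0, -0.012, 0]])

```text
time_s: 5.18
eef_pos: [0.552, -0.1605, 0.1636]
tool_rot: [0.793, 0.609, 0.0, 0.0]
contact_force: [-0.6, -0.4, 2.6]
finger_gap: 0.0132
```

servo_tool(deltas=[[0, 0, 0, -6], [0, 0, 0, -12], [0, 0, 0, -18], [0, 0, 0, -24], [0, 0, 0, -24]])

```text
time_s: 5.8
eef_pos: [0.5524, -0.1607, 0.1636]
tool_rot: [0.902, 0.432, 0.0, 0.0]
contact_force: [1.2, -0.0, 0.6]
finger_gap: 0.0135
```

servo_tool(deltas=[[0, 0, -0.0005, -5], [0, 0, -0.001, -10], [0, 0, -0.0015, -15], [0, 0, -0.002, -20], [0, 0, -0.002, -20]])

```text
time_s: 6.42
eef_pos: [0.5518, -0.1602, 0.1613]
tool_rot: [0.963, 0.269, 0.0, -0.0]
contact_force: [-0.3, 2.0, 0.9]
finger_gap: 0.0137
```

servo_tool(deltas=[[0, 0, -0.0005, -5], [0, 0, -0.001, -10], [0, 0, -0.0015, -15], [0, 0, -0.002, -20], [0, 0, -0.002, -20]])

```text
time_s: 7.05
eef_pos: [0.5523, -0.1608, 0.1598]
tool_rot: [0.995, 0.098, 0.0, 0.0]
contact_force: [-0.3, -0.1, 4.1]
finger_gap: 0.0138
```

servo_tool(deltas=[[0, 0, 0, -2], [0, 0, 0, -4], [0, 0, 0, -5], [0, 0, 0, -5]])

```text
time_s: 7.55
eef_pos: [0.5524, -0.1602, 0.1598]
tool_rot: [0.999, 0.054, 0.001, -0.0]
contact_force: [0.2, 2.4, 5.1]
finger_gap: 0.0137
```

Run:
```python
from h import *
s=robot.state();print(s["eef_pos"],s["tool_rot"],s["contact_force"],s["moment"],s["q"])
```

```text
[ 0.55242098 -0.16015135  0.15975554] [ 9.98565574e-01  5.35378739e-02  5.82880557e-04 -3.87915286e-04] [0.20165945 2.42229825 5.10399326] [0.41275886 0.14442137 0.04685686] [-2.82782377e-01  3.16244289e-01 -2.50487213e-01  1.00322044e+00
  1.11710611e-03  2.75168376e+00]
```

servo_tool(deltas=[[0, 0, 0, -2], [0, 0, 0, -4], [0, 0, 0, -4]])

```text
time_s: 7.92
eef_pos: [0.5525, -0.1599, 0.1598]
tool_rot: [1.0, 0.019, 0.001, -0.001]
contact_force: [-0.1, 1.5, 6.1]
finger_gap: 0.0138
```

Run:
```python
from h import *
s=robot.state();print(s["eef_pos"],s["tool_rot"],s["contact_force"],s["moment"],s["q"])
```

```text
[ 0.55246273 -0.15991184  0.15981685] [ 9.99813451e-01  1.92961438e-02  6.35184006e-04 -5.65126932e-04] [-0.08401061  1.54989125  6.06692499] [0.51910706 0.0656125  0.59741941] [-2.82547626e-01  3.16125886e-01 -2.50503932e-01  1.00328958e+00
  1.45681256e-03  2.82045097e+00]
```

Moment about z has risen to 0.6 N m, so the cap is at its stop. Releasing and rising.

servo_tool(deltas=[[0, 0, 0, 2], [0, 0, 0, 2], [0, 0, 0, 2], [0, 0, 0, 2]], claw=0.045)

```text
time_s: 8.43
eef_pos: [0.5518, -0.1606, 0.1591]
tool_rot: [0.999, 0.036, -0.0, -0.0]
contact_force: [-0.4, -0.5, 0.6]
finger_gap: 0.0447
```

servo_tool(deltas=[[0, 0, 0.02, 0], [0, 0, 0.05, 0], [0, 0, 0.09, 0], [0, -0.03, 0.13, 0], [0, -0.06, 0.13, 0]])

```text
time_s: 9.05
eef_pos: [0.5538, -0.2217, 0.2934]
tool_rot: [0.999, 0.036, 0.003, 0.001]
contact_force: [0.2, -0.2, -0.9]
finger_gap: 0.0451
```

servo_tool(deltas=[[-0.03, -0.05, 0, 0], [-0.06, -0.1, 0, 0], [-0.09, -0.15, 0, 0], [-0.1, -0.2, 0, 0], [-0.1, -0.2, 0, 0]])

```text
time_s: 9.68
eef_pos: [0.4506, -0.4237, 0.2887]
tool_rot: [0.999, 0.033, -0.0, 0.0]
contact_force: [0.3, 0.8, -0.1]
finger_gap: 0.045
```

Run:
```python
from h import *
for n in("scene","top"):snap(n,f"pics/{n}4.png")
a=cv2.imread("pics/top4.png")[130:200,190:340];b=cv2.imread("pics/scene4.png")[150:250,220:360]
c=np.zeros((600,800,3),np.uint8);c[:250,:536]=cv2.resize(a,(536,250),interpolation=2);c[250:,:490]=cv2.resize(b,(490,350),interpolation=2)
cv2.imwrite("pics/crop5.png",np.clip(c*1.4,0,255).astype(np.uint8));s=robot.state();print(s["eef_pos"],s["contact_force"])
```

```text
[ 0.45161065 -0.42066361  0.28891219] [0.930545   1.04080715 0.46260079]
```

View pics/crop5.png

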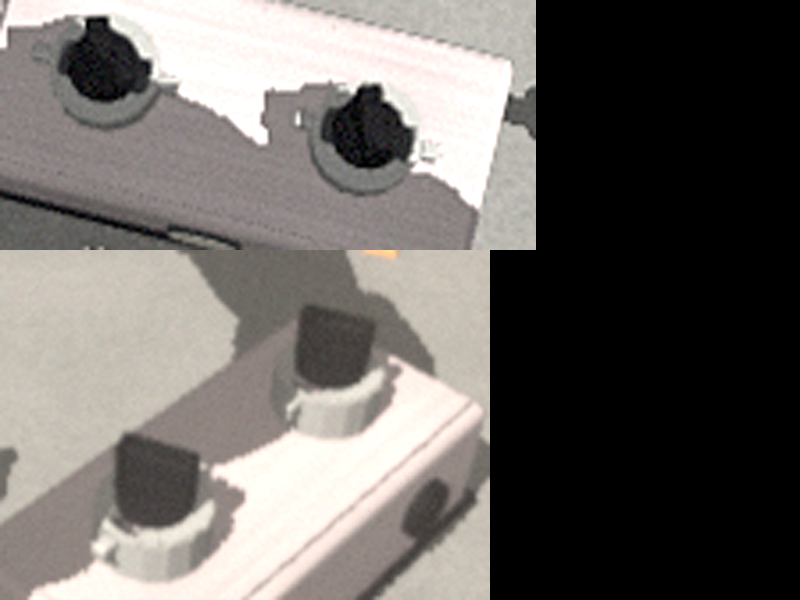

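The filler cap (crop 155,480) now sits as low as the rinse cap (335,345), and their bars are nearly parallel. The arm is clear of both, so I'm handing in.

```bash
python3 -c "
from station import robot
print(robot.sign_off())"
```

```text
the job is handed in; nothing more can be done
None
```

The filler cap is screwed home and released, and I handed the job in at about 10 s of the 35 s allowed; the sign-off reports no verdict.

- **Turning back and dropping in:** I gripped the proud cap (the one at the −y end) and turned it back about 53° until a lug showed over its slot. I then lowered it about 11.5 mm with almost no resistance (2.6 N).
- **Running it home:** I turned it about 69–73° clockwise while the gripper followed it down another 4 mm. It met its stop, with the moment about z rising to 0.6 N m. I backed off 2° while opening the fingers and moved the arm clear.
- **Last checks:** The final picture shows the filler cap seated level with the closed rinse cap, their bars nearly parallel, and the arm touching nothing. The rinse cap was not touched.
- **Where measurements disagreed:**
  - An early rough reading put the rinse cap's bar about 12° off its nominal angle, which I put down to pixel noise.
  - The boiler's top measured about 7% smaller than stated. The neck positions still matched their stated 160 mm spacing.

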